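# Zero the piece counter and complete a carrier of valve balls

### The job

Start a new kit: first turn the black knob of the blue piece counter anticlockwise until its red pointer is fully home at the zero stop. Only then take the two orange balls from the wooden rack and set one into each of the two empty wells of the aluminium carrier, letting go of them in the well rather than dropping them from above. Leave the black ball in the rack, the two balls already in the carrier and the other fittings and wrench where they are.

Things in the scene. Friction and masses are not known exactly. Their poses are not given: they have to be found in the camera images.
- reset (a joint): turning angle of the counter's reset knob, rad, about the vertical: 0 = pointer against the zero stop; grows as the knob is turned clockwise seen from above, up to 4.6. It starts somewhere between 1.4 and 2.7 and stays where it is left (light friction). To reset, turn anticlockwise from above
- reset_grip (a point): point on the knob's axis at the height to grip (80 mm above the bench). The knob is a black upright bar 50 mm long (along this frame's x), 14 mm wide (y) and 28 mm high, its top 90 mm above the bench, on a 21 mm radius hub whose top is 63 mm above the bench. A red pointer lies under the bar, along this frame's -x, with a red line on the bar's top at the same end. The frame turns with the knob
- counter: fixed blue box 130 x 130 mm, with a white 116 mm dial whose face is 50 mm above the bench. Origin: centre of its underside, straight below the knob. Zero mark (green) on the dial lies along its -x; a dark steel stop pin, 6 mm across and 11 mm high, stands beside it 40 mm from the axis
- carrier: fixed aluminium plate 136 x 136 mm, 22 mm thick, with 4 square-cut wells in a square at 68 mm pitch. Origin: centre of its underside; z up. It may be turned to any yaw
- rack: fixed wooden strip 210 x 62 mm, 22 mm thick, with three square-cut seats 26 x 26 mm in a row along its x at 70 mm pitch (at -70, 0 and 70 mm). Origin: centre of its underside. It holds two orange balls and a black one in any order
- carrier_hole0 (a point): centre of the mouth of a well, a 26 x 26 mm square opening through the plate, at the carrier's top face (22 mm above the bench), z up. A 36 mm ball seated on it has its centre 12.5 mm above this point. Already holds an orange ball at the start.
- carrier_hole1 (a point): centre of the mouth of a well, a 26 x 26 mm square opening through the plate, at the carrier's top face (22 mm above the bench), z up. A 36 mm ball seated on it has its centre 12.5 mm above this point. Empty at the start.
- carrier_hole2 (a point): centre of the mouth of a well, a 26 x 26 mm square opening through the plate, at the carrier's top face (22 mm above the bench), z up. A 36 mm ball seated on it has its centre 12.5 mm above this point. Empty at the start.
- carrier_hole3 (a point): centre of the mouth of a well, a 26 x 26 mm square opening through the plate, at the carrier's top face (22 mm above the bench), z up. A 36 mm ball seated on it has its centre 12.5 mm above this point. Already holds an orange ball at the start.
- ball_a_center (a point): centre of an orange ball to be moved; starts in a seat of the rack. 36 mm diameter, about 30 g. Seated, its centre is 12.5 mm above the top of the plate (34.5 mm above the bench)
- ball_b_center (a point): centre of an orange ball to be moved; starts in another seat of the rack. 36 mm diameter, about 30 g. Seated, its centre is 12.5 mm above the top of the plate (34.5 mm above the bench)
- ball_c_center (a point): centre of an orange ball already in a well of the carrier; leave it. 36 mm diameter, about 30 g. Seated, its centre is 12.5 mm above the top of the plate (34.5 mm above the bench)
- ball_d_center (a point): centre of an orange ball already in a well of the carrier; leave it. 36 mm diameter, about 30 g. Seated, its centre is 12.5 mm above the top of the plate (34.5 mm above the bench)
- ball_black_center (a point): centre of a black ball in the rack; leave it. 36 mm diameter, about 30 g. Seated, its centre is 12.5 mm above the top of the plate (34.5 mm above the bench)
- reducer: loose stainless pipe reducer standing upright, 60 mm across, 55 mm high; bystander. Origin: centre of its underside
- ferrule: loose stainless ring, 50 mm across, 22 mm high; bystander. Origin: centre of its underside
- wrench: loose wrench lying flat on the bench, handle towards its -x; bystander
There are look-alikes about, which are no part of the job. What is shaped like the part that bears ball_c_center but purple or turquoise is not meant.

How it is judged:
By the outcome, as a careful person would: the job done as asked, in the order asked, and still so for the second after the job is handed in, with the robot touching nothing.
It also fails if it takes over 72 s, if anything falls off the work surface, if the arm or the gripper's body presses on something with over 40 N, if the wrist force passes 120 N, or if a joint passes its speed limit or range.

### The arm

A 6-joint arm with a two-finger parallel gripper is mounted at the origin on the work surface. World frame = base frame: x ahead of the robot, y to its left, z up, the work surface at z = 0. Lengths are in m, angles in rad, forces in N, time in s.
With the tool pointing down it reaches from about 0.375 to 0.925 m from the base axis. Payload 5.7 kg.
Tool frame: the origin (TCP) lies at the very end of the fingers, on their centre line; the grasp point (between the pads) lies arm.tcp_to_grasp behind it (arm.tcp_to_grasp is the distance from the TCP to the grasp point, in m); z points along the fingers, y is the line along which they close (so a half turn about z gives the same grasp; the last joint's range is limited). The gripper opens to 88 mm and grips with 3 to 60 N. Pads are 20 mm wide; open, the fingers measure 115 mm over their backs; the gripper's body (75 mm by 178 mm) begins 61 mm behind the grasp point.
Start: joints at [-1.334, 0.359, 1.51, -0, 1.272, -0.115], TCP at [0.207, -0.563, 0.223] pointing down, gripper open.
Joint ranges: [-2.97, 2.97], [-1.01, 2.36], [0.21, 2.38], [-0.96, 4.11], [0.2, 2.71], [-2.98, 2.98]. Speed limits (rad/s): [2.39, 2.39, 3.14, 3.14, 3.14, 3.14].

### API

Orientations are given as a rotation vector (axis times angle).
In Python, from station import readout, eyes, arm gives the robot as it stands.
- The arm moves only by the tool arm_command, never from a script. Its argument "deltas" is text: rows parted by semicolons, each of 4 numbers parted by spaces: the shift along the tool's x, y, z scaled (see below), then the turn about the tool's z scaled (see below). A call has 1 to 8 rows; each row shifts and turns the commanded pose from where the row before left it, along the tool's axes as they then stand; what a row does not reach is not made up. The controller multiplies each number of a shift by 0.04 m and each number of a turn by 0.1 rad. A row lasts 1/10 s, in which the tool goes at most 50 mm and 8.59 degrees, less where a joint would pass 70% of its speed; a pose out of reach is approached as far as the arm can. A call with a number of a shift or a turn outside -1 to 1 is refused whole. A call with a gripper value outside its range is refused whole. "jaw" is the opening, from 0 (shut) to 1 (fully open), set as the call begins (left out, the last holds). The fingers move at their own pace and stop on an object; "squeeze" is the grip in N (left out, the last holds). Time passes only in rows, so rows that do not move let the fingers close. It gives the time, the measured TCP pose, the force, the opening and the grip force at its end, in the units of the state.
- readout.read_state(): the state, without advancing time (a new reading comes with each control period).
- eyes.snapshot(name): name is "side" or "top" or "wrist"; returns (picture, depth): 384x512x3 uint8, red, green, blue; 384x512 float32, m along the optical axis (not along the pixel's ray), 0 where there is no reading.
- eyes.camera_info(name): a dict with "mtx" (3x3 intrinsics, pixels), "extrinsics" (4x4, takes a point from camera to world coordinates). Camera axes: x right, y down, z forward; pixel columns grow to the right and rows downward; lengths in m; the calibration is good to about 2 mm. A picture is of the moment at which its call begins: read the wrist's pose just before it. camera_info takes no time and is no camera call; for the wrist camera it gives the pose at the moment of the call.
- arm.job_done(): hands the job in; it is judged then, once.
The state is a dict: "time_s": time; "q": joint angles; "joint_vel": joint speeds; "joint_efforts": joint torques, N m; "eef_pos": TCP position; "ee_rot": TCP orientation; "ft_force": force on the tool from outside, world axes, zero at the start; "torque": the same for the moment, N m; "grip_width": finger opening in m; "grasp_force": force on a finger pad.
Only numpy, scipy, OpenCV 4.12 (cv2) and the standard library are available. Lean on these libraries where they do the work, as an engineer would, in place of code of your own. Each camera call takes 0.05 s, during which the arm holds its last target. There are 200 camera calls.

## Working session

There is one attempt and no reset: what is moved stays moved. The work goes in short steps, Python scripts to look and compute and a tool call to move; the robot and the scene stay as the last step left them, time stands still between calls to the robot, and variables do not carry over. Pictures are saved under pics/ and viewed, at most 10 in all, crops included, and the job is handed in when it is done.

Besides the shell and the picture viewer there is one more tool, called as a command line: name --argument value ..., lists and objects as JSON in quotes. arm_command: Moves the arm, as the interface text tells. Shifts and turns lie within -1 to 1; 1 stands for 0.04 m of shift or 0.1 rad of turn. Its arguments: {"type":"object","properties":{"deltas":{"type":"string"},"jaw":{"type":"number"},"squeeze":{"type":"number"}},"required":["deltas"]}

```bash
mkdir -p pics; ls; python3 - <<'E'
from station import readout, eyes, arm
import cv2,numpy as np
print(readout.read_state(), arm.tcp_to_grasp)
for n in("top","side"):
    p,d=eyes.snapshot(n); np.savez(f"{n}.npz",p=p,d=d,**eyes.camera_info(n)); cv2.imwrite(f"pics/{n}0.png",p[:,:,::-1]); print(eyes.camera_info(n))
E
```

```text
pics
{'time_s': 0.0, 'q': array([-1.33412447e+00,  3.59477791e-01,  1.51142393e+00, -7.54270499e-06,
        1.27250464e+00, -1.15099359e-01]), 'joint_vel': array([-0.00162859,  0.00102248,  0.00144858,  0.00076438, -0.00128854,
        0.00032201]), 'joint_efforts': array([ 5.36556672e-05, -5.15375590e+01, -2.70724028e+01,  6.73077931e-02,
        3.47946072e-02, -1.13203005e-04]), 'eef_pos': array([ 0.20656427, -0.56258616,  0.22182904]), 'ee_rot': array([-3.09134143e+00, -5.49403088e-01,  1.84266079e-04]), 'ft_force': array([-0.14107197, -0.09558069, -0.06928971]), 'torque': array([-0.00582884, -0.00289981,  0.04489474]), 'grasp_force': 0.0, 'grip_width': 0.08739254126521488} 0.0187
{'mtx': array([[380.03959717,   0.        , 257.42892754],
       [  0.        , 380.03959717, 185.66289231],
       [  0.        ,   0.        ,   1.        ]]), 'extrinsics': array([[-0.00200877, -0.9955476 ,  0.09423873,  0.50822388],
       [-0.99997872,  0.00141486, -0.0063686 ,  0.0115415 ],
       [ 0.00620691, -0.09424952, -0.99552926,  0.8411288 ],
       [ 0.        ,  0.        ,  0.        ,  1.        ]])}
{'mtx': array([[432.09310204,   0.        , 264.28662128],
       [  0.        , 432.09310204, 190.68686439],
       [  0.        ,   0.        ,   1.        ]]), 'extrinsics': array([[-0.80856578, -0.33088807,  0.48655366,  0.13318704],
       [-0.58823299,  0.43452188, -0.6820357 ,  0.62101945],
       [ 0.01425927, -0.83767764, -0.5459788 ,  0.59877754],
       [ 0.        ,  0.        ,  0.        ,  1.        ]])}
```

View pics/top0.png

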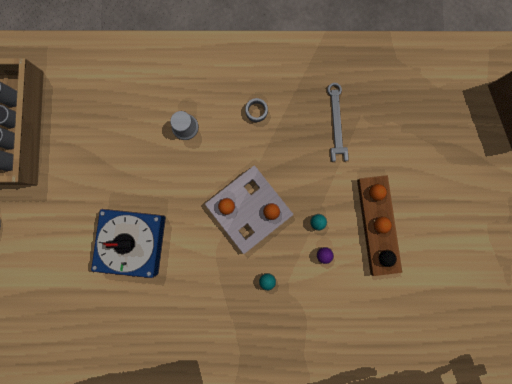

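View pics/side0.png

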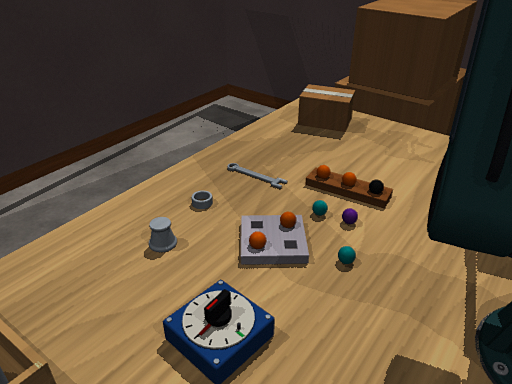

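The top view shows the counter at about (128,244), with its knob at (122,244), the red pointer to the left and the green zero mark at (123,266). The carrier is at (249,210), with balls at (227,206) and (272,212) and empty wells at (252,187) and (246,231). The rack's orange balls are at (378,192) and (383,225), and the black ball is at (387,259).

```bash
cat > h.py <<'E'
import numpy as np,cv2
def load(n):
    z=np.load(f"{n}.npz"); return z['p'],z['d'],z['mtx'],z['extrinsics']
def plane(uv,K,T,z):
    uv=np.atleast_2d(uv).astype(float); r=np.c_[(uv-K[:2,2])/K[0,0],np.ones(len(uv))]@T[:3,:3].T
    return T[:3,3]+r*((z-T[2,3])/r[:,2])[:,None]
def cloud(m,d,K,T):
    v,u=np.nonzero(m&(d>0)); Z=d[v,u]; c=np.c_[(u-K[0,2])/K[0,0]*Z,(v-K[1,2])/K[0,0]*Z,Z]
    return c@T[:3,:3].T+T[:3,3]
def blobs(m,lo,hi):
    n,l,s,c=cv2.connectedComponentsWithStats(m.astype(np.uint8))
    return [(l==i) for i in range(1,n) if lo<=s[i,4]<=hi]
def cent(m):
    v,u=np.nonzero(m); return np.array([u.mean(),v.mean()])
def spherefit(P,r=.018):
    from scipy.optimize import least_squares
    return least_squares(lambda c:np.linalg.norm(P-c,axis=1)-r,P.mean(0)-[0,0,.01],loss='soft_l1',f_scale=.002).x
E
python3 - <<'E'
from h import *
np.set_printoptions(precision=4,suppress=True)
for n in("top","side"):
    p,d,K,T=load(n); h=cv2.cvtColor(p,cv2.COLOR_RGB2HSV).astype(int); H,S,V=h[...,0],h[...,1],h[...,2]
    print(n)
    om=(H>=5)&(H<=14)&(S>215)&(V>110) if 0 else (p[...,0]>120)&(p[...,1]<p[...,0]*.5)&(p[...,2]<p[...,0]*.2)
    for b in blobs(om,60,900):
        P=cloud(b,d,K,T); print('or',cent(b),b.sum(),plane(cent(b),K,T,.0345)[0],spherefit(P))
    pc=cloud(np.ones_like(d,bool),d,K,T).reshape(-1,3) if (d>0).all() else None
    vv,uu=np.indices(d.shape); 
    W=np.zeros(d.shape+(3,)); W[d>0]=cloud(d>0,d,K,T)
    wh=(p.min(2)>150)&(abs(W[...,2]-.05)<.01)
    for b in blobs(wh,300,9000):
        c,_=cv2.findContours(b.astype(np.uint8),0,1); q=cv2.convexHull(max(c,key=len))[:,0]
        w=plane(q,K,T,.05)[:,:2]; print('dial',cv2.minEnclosingCircle(w.astype(np.float32)),b.sum())
    bl=(H>100)&(H<125)&(S>150)&(abs(W[...,2]-.045)<.015)
    P=W[bl][:,:2]; print('blue',P.shape, cv2.minAreaRect(P.astype(np.float32)) if len(P) else 0)
    rd=((H<4)|(H>176))&(S>180)&(V>70)&(W[...,2]>.045)&(W[...,2]<.1)&(W[...,1]>.2)
    print('red',W[rd][:,:3])
    gr=(H>45)&(H<85)&(S>120)&(W[...,2]>.04)&(W[...,2]<.06); print('green',W[gr].mean(0),gr.sum())
    top=(W[...,2]>.08)&(W[...,2]<.1)&(W[...,1]>.15)&(W[...,0]<.6)
    for b in blobs(top,20,900): print('bar',cent(b),b.sum(),W[b].mean(0),cv2.minAreaRect(W[b][:,:2].astype(np.float32)))
    pl=(abs(W[...,2]-.022)<.006)&(abs(W[...,1])<.15)&(W[...,0]>.4)&(W[...,0]<.7)
    for b in blobs(pl,1000,9000): print('plate',b.sum(),cv2.minAreaRect(W[b][:,:2].astype(np.float32)))
    bk=(V<45)&(abs(W[...,2]-.045)<.015)&(W[...,1]<-.2)
    for b in blobs(bk,60,900): print('black',spherefit(cloud(b,d,K,T)))
p,d,K,T=load('top')
cv2.imwrite('pics/knob.png',cv2.resize(p[200:290,80:180,::-1],None,fx=6,fy=6,interpolation=2))
E
```

```text
top
or [380.225 191.45 ] 80 [ 0.5718 -0.2556  0.0345] [ 0.5716 -0.249   0.035 ]
or [227.1915 205.4255] 94 [0.5426 0.0706 0.0345] [0.5421 0.0725 0.0349]
or [273.     210.0217] 92 [ 0.5327 -0.0265  0.0345] [ 0.5308 -0.022   0.0351]
or [385.0769 224.5385] 78 [ 0.5016 -0.2636  0.0345] [ 0.5015 -0.2573  0.0348]
blue (1156, 2) ((0.439522922039032, 0.044164806604385376), (0.5995993614196777, 0.1269477754831314), 83.82133483886719)
red [[0.4654 0.32   0.0556]
 [0.4653 0.3191 0.0529]
 [0.4673 0.3028 0.0897]
 [0.4672 0.3012 0.0887]
 [0.4674 0.298  0.0918]
 [0.4673 0.2967 0.0902]
 [0.4672 0.2953 0.0889]
 [0.4673 0.2929 0.0901]
 [0.4673 0.2905 0.0911]
 [0.4673 0.2885 0.0913]
 [0.4673 0.287  0.0901]
 [0.4673 0.2848 0.0909]
 [0.4673 0.2826 0.0914]
 [0.4633 0.3187 0.0537]
 [0.4654 0.3024 0.0906]
 [0.4654 0.3005 0.0903]
 [0.4655 0.2977 0.0926]
 [0.4655 0.2958 0.0924]
 [0.4654 0.2945 0.0906]
 [0.4655 0.2919 0.0925]
 [0.4653 0.2909 0.09  ]
 [0.4654 0.2887 0.0906]
 [0.4654 0.2866 0.091 ]
 [0.4655 0.2839 0.0932]
 [0.4653 0.283  0.0904]
 [0.4655 0.2801 0.0929]
 [0.4638 0.3003 0.0957]
 [0.4634 0.3009 0.08
[... 2241 characters left out ...]
.0521]
 [0.4627 0.3112 0.0518]
 [0.4651 0.3154 0.0518]
 [0.4635 0.3148 0.0524]
 [0.4612 0.3148 0.0541]
 [0.4648 0.3179 0.0523]
 [0.4629 0.3176 0.0533]
 [0.4608 0.3175 0.0547]
 [0.4644 0.3205 0.0528]
 [0.4627 0.32   0.0535]
 [0.4622 0.3185 0.0523]
 [0.464  0.3211 0.0513]
 [0.4619 0.321  0.0527]]
green [0.3845 0.2263 0.05  ] 34
bar [217.0952 301.7302] 315 [0.4614 0.2817 0.0877] ((0.463398814201355, 0.27959805727005005), (0.015057368203997612, 0.0499170757830143), 0.6071966290473938)
plate 2206 ((0.5341887474060059, 0.024430014193058014), (0.13597449660301208, 0.14100676774978638), 38.15431213378906)
black [ 1.9107 -2.1104  0.0458]
black [ 1.4713 -2.11    0.0447]
black [ 0.4302 -0.2659  0.034 ]
```

View pics/knob.png

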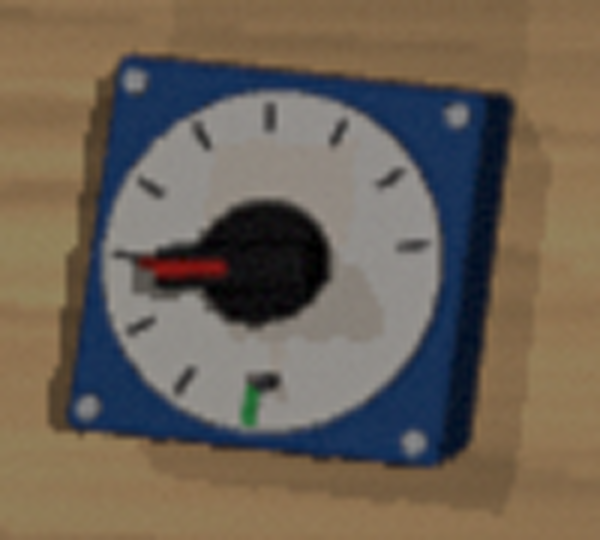

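The knob axis is near (0.4646, 0.279) with the pointer towards +y. The zero mark is about 1.46 rad anticlockwise from there, which agrees with the stated range. The fixed sizes match (bar 50x14, plate 136, ball centres at 34.8 mm). I'll move above the knob.

arm_command --deltas "0.9 -0.65 0 0;0.9 -0.65 0 0;0.9 -0.65 0 0;0.9 -0.65 0 0;0.9 -0.65 0 0;0.9 -0.65 0 0;0.9 -0.65 0 0;0.9 -0.65 0 0" --jaw 0.6 --squeeze 20

```text
time_s: 0.9
eef_pos: [0.4059, -0.2669, 0.2225]
ee_rot: [-3.093, -0.549, 0.0]
ft_force: [1.4, -0.9, -0.8]
grip_width: 0.0528
grasp_force: 0.0
```

arm_command --deltas "0.37 -0.76 0 0;0.37 -0.76 0 0;0.37 -0.76 0 0;0.37 -0.76 0 0;0.37 -0.76 0 0;0.37 -0.76 0 0;0.37 -0.76 0 0;0.37 -0.76 0 0"

```text
time_s: 1.7
eef_pos: [0.4324, 0.0018, 0.2225]
ee_rot: [-3.093, -0.55, 0.001]
ft_force: [0.2, -0.7, 0.5]
grip_width: 0.0525
grasp_force: 0.0
```

arm_command --deltas "0.37 -0.76 0 0;0.37 -0.76 0 0;0.37 -0.76 0 0;0.37 -0.76 0 0;0.37 -0.76 0 0;0.37 -0.76 0 0;0.37 -0.76 0 0;0.37 -0.76 0 0"

```text
time_s: 2.5
eef_pos: [0.4597, 0.2708, 0.2224]
ee_rot: [3.093, 0.55, -0.001]
ft_force: [0.2, -0.9, -0.4]
grip_width: 0.0524
grasp_force: 0.0
```

arm_command --deltas "0 0 0 -1;0 0 0 -1;0 0 0 -1;0 0 0 -1;0 0 0 -1;0 0 0 -1;0 0 0 -1;0 0 0 -1"

```text
time_s: 3.3
eef_pos: [0.4597, 0.2694, 0.2223]
ee_rot: [-2.631, -1.716, 0.001]
ft_force: [0.1, -0.1, 0.5]
grip_width: 0.0528
grasp_force: 0.0
```

arm_command --deltas "0 0 0 -1;0 0 0 -1;0 0 0 -1;0 0 0 -1;0 0 0 -0.2;0 0 0 0;0 0 0 0"

```text
time_s: 4.0
eef_pos: [0.46, 0.2694, 0.2226]
ee_rot: [-2.222, -2.22, 0.0]
ft_force: [-0.1, 0.2, -0.4]
grip_width: 0.0526
grasp_force: 0.0
```

```bash
cat > go.py <<'E'
import sys,numpy as np
from scipy.spatial.transform import Rotation as Ro
from station import readout
s=readout.read_state(); R=Ro.from_rotvec(s['ee_rot']).as_matrix(); p=s['eef_pos']
yaw=np.degrees(np.arctan2(R[1,0],R[0,0]))
print('t',round(s['time_s'],2),'pos',p.round(4),'yaw_x',yaw.round(2),'w',round(s['grip_width'],4),'F',s['ft_force'].round(1),'q6',s['q'][5].round(2))
if len(sys.argv)>3:
    t=np.array(list(map(float,sys.argv[1:4]))); print('units',(R.T@(t-p)/.04).round(3))
E
python3 go.py .4646 .279 .1
```

```text
t 4.0 pos [0.46   0.2694 0.2226] yaw_x 89.95 w 0.0526 F [-0.1  0.2 -0.4] q6 0.4
units [0.24  0.116 3.064]
```

```bash
cat > wk.py <<'E'
from h import *; import sys
from station import eyes
T=eyes.camera_info("wrist"); p,d=eyes.snapshot("wrist"); K,T=T['mtx'],T['extrinsics']
cv2.imwrite(f'pics/{sys.argv[1]}.png',p[:,:,::-1])
W=np.zeros(d.shape+(3,)); W[d>0]=cloud(d>0,d,K,T)
near=np.hypot(W[...,0]-.4646,W[...,1]-.279)<.035
b=(W[...,2]>.083)&(W[...,2]<.1)&near
if b.sum()>30: print('bar',b.sum(),W[b].mean(0),cv2.minAreaRect(W[b][:,:2].astype(np.float32)))
h=cv2.cvtColor(p,cv2.COLOR_RGB2HSV).astype(int)
rd=((h[...,0]<4)|(h[...,0]>176))&(h[...,1]>170)&(h[...,2]>60)&(W[...,2]>.045)&(W[...,2]<.1)&(np.hypot(W[...,0]-.4646,W[...,1]-.279)<.06)
P=W[rd&(W[...,2]<.06)]; print('pointer',len(P)); 
if len(P)>5:
    c=P[:,:2].mean(0); print(c, cv2.minAreaRect(P[:,:2].astype(np.float32)))
g=(h[...,0]>45)&(h[...,0]<85)&(h[...,1]>110)&(abs(W[...,2]-.05)<.008)&(W[...,1]>.2); print('green',g.sum(),W[g].mean(0),cv2.minAreaRect(W[g][:,:2].astype(np.float32)) if g.sum() else 0)
E
python3 wk.py w1
```

```text
bar 702 [0.46504379 0.27981147 0.09030449] ((0.4648207724094391, 0.27860110998153687), (0.013934576883912086, 0.05009179562330246), 0.590161919593811)
pointer 76
[0.46453057 0.31187251] ((0.4645369052886963, 0.3117978572845459), (0.0032869416754692793, 0.01948697306215763), 0.17335990071296692)
green 52 [0.41575427 0.28377459 0.05136854] ((0.4160064160823822, 0.2838990092277527), (0.004956858232617378, 0.013506577350199223), 81.78730773925781)
```

View pics/w1.png

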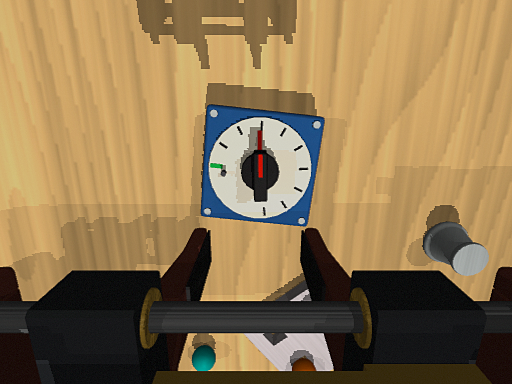

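The wrist view shows the knob bar centred at about (261,170), with the pointer up at (261,140) and the green mark and pin at (217,167). The knob axis is at (0.4647, 0.2787), and 1.46 rad remain to zero. I'll descend and grip.

arm_command --deltas "0.23 0.12 0.8 0;0 0 0.8 0;0 0 0.8 0;0 0 0.6 0;0 0 0.5 0;0 0 0.4 0;0 0 0 0;0 0 0 0"

```text
time_s: 4.85
eef_pos: [0.4649, 0.2787, 0.0668]
ee_rot: [-2.221, -2.222, 0.001]
ft_force: [-0.2, -0.2, 0.1]
grip_width: 0.0526
grasp_force: 0.0
```

arm_command --deltas "0 0 0 0;0 0 0 0;0 0 0 0;0 0 0 0;0 0 0 0" --jaw 0

```text
time_s: 5.35
eef_pos: [0.465, 0.2787, 0.067]
ee_rot: [2.22, 2.222, 0.001]
ft_force: [0.1, -0.8, -1.0]
grip_width: 0.0164
grasp_force: 0.0
```

```bash
python3 go.py .4647 .2787 .066
```

```text
t 5.35 pos [0.465  0.2787 0.067 ] yaw_x 90.06 w 0.0164 F [ 0.1 -0.8 -1. ] q6 0.41
units [-0.001 -0.008  0.024]
```

Let the fingers close fully, then turn.

arm_command --deltas "0 0 0 0;0 0 0 0;0 0 0 0"

```text
time_s: 5.65
eef_pos: [0.4647, 0.2787, 0.0669]
ee_rot: [-2.22, -2.222, 0.0]
ft_force: [-3.2, 0.2, 6.0]
grip_width: 0.0139
grasp_force: 20.0
```

arm_command --deltas "0 0 0 -0.7;0 0 0 -0.7;0 0 0 -0.7;0 0 0 -0.7;0 0 0 -0.7;0 0 0 -0.7;0 0 0 -0.7;0 0 0 -0.7"

```text
time_s: 6.45
eef_pos: [0.4651, 0.2789, 0.0669]
ee_rot: [1.516, 2.751, 0.001]
ft_force: [-1.3, 0.3, 4.1]
grip_width: 0.0137
grasp_force: 20.0
```

arm_command --deltas "0 0 0 -0.7;0 0 0 -0.7;0 0 0 -0.7;0 0 0 -0.7;0 0 0 -0.7;0 0 0 -0.7;0 0 0 -0.7;0 0 0 -0.7"

```text
time_s: 7.25
eef_pos: [0.4655, 0.2793, 0.0669]
ee_rot: [0.697, 3.063, 0.002]
ft_force: [-1.3, 2.1, 3.1]
grip_width: 0.0137
grasp_force: 20.0
```

```bash
python3 go.py .4647 .2787 .066; python3 -c "
from station import readout;s=readout.read_state();print(s['torque'],s['grasp_force'])"
```

```text
t 7.25 pos [0.4655 0.2793 0.0669] yaw_x 154.37 w 0.0137 F [-1.3  2.1  3.1] q6 -0.71
units [ 0.012 -0.021  0.024]
[ 0.32684815  0.00168952 -0.0598358 ] 19.997209310531616
```

arm_command --deltas "0 0 0 -0.6;0 0 0 -0.6;0 0 0 -0.6;0 0 0 -0.6;0 0 0 -0.5;0 0 0 -0.3;0 0 0 0;0 0 0 0"

```text
time_s: 8.05
eef_pos: [0.4656, 0.2795, 0.067]
ee_rot: [0.205, 3.134, 0.002]
ft_force: [-0.9, 5.1, 1.9]
grip_width: 0.0141
grasp_force: 20.0
```

```bash
cat > tq.py <<'E'
from station import readout;s=readout.read_state();print(s['torque'].round(3),s['grasp_force'])
E
python3 go.py;python3 tq.py
```

```text
t 8.05 pos [0.4656 0.2795 0.067 ] yaw_x 172.5 w 0.0141 F [-0.9  5.1  1.9] q6 -1.03
[ 0.991 -0.062  0.041] 19.989691078662872
```

arm_command --deltas "0 0 0 -0.3;0 0 0 -0.3;0 0 0 0;0 0 0 0"

```text
time_s: 8.45
eef_pos: [0.4657, 0.2795, 0.067]
ee_rot: [0.112, 3.138, 0.003]
ft_force: [0.8, 5.1, 2.2]
grip_width: 0.0138
grasp_force: 20.3
```

```bash
python3 go.py; python3 tq.py
```

```text
t 8.45 pos [0.4657 0.2795 0.067 ] yaw_x 175.92 w 0.0138 F [0.8 5.1 2.2] q6 -1.09
[ 0.974 -0.216 -0.466] 20.265447199344635
```

arm_command --deltas "0 0 0 -0.3;0 0 0 -0.3;0 0 0 0;0 0 0 0"

```text
time_s: 8.85
eef_pos: [0.466, 0.2794, 0.067]
ee_rot: [0.018, 3.14, 0.003]
ft_force: [1.6, 4.6, 1.3]
grip_width: 0.0145
grasp_force: 21.3
```

```bash
python3 go.py; python3 tq.py
```

```text
t 8.85 pos [0.466  0.2794 0.067 ] yaw_x 179.34 w 0.0145 F [1.6 4.6 1.3] q6 -1.15
[ 0.948 -0.326 -0.588] 21.25415132381022
```

The torque rises and the grip slips, so the knob is at its stop. I'll release, rise and check.

arm_command --deltas "0 0 0 0;0 0 0 0;0 0 0 0;0 0 0 0" --jaw 0.6

```text
time_s: 9.25
eef_pos: [0.4644, 0.2782, 0.0664]
ee_rot: [-0.015, -3.14, 0.001]
ft_force: [0.4, -0.1, 0.4]
grip_width: 0.0436
grasp_force: 0.0
```

arm_command --deltas "0 0 -0.8 0;0 0 -0.8 0;0 0 -0.8 0;0 0 -0.8 0;0 0 -0.7 0;0 0 0 0;0 0 0 0"

```text
time_s: 9.95
eef_pos: [0.4649, 0.2786, 0.2228]
ee_rot: [0.015, 3.141, 0.0]
ft_force: [0.4, 0.3, 0.3]
grip_width: 0.0529
grasp_force: 0.0
```

```bash
python3 go.py; python3 wk.py w2; python3 - <<'E'
from h import *
from station import eyes
p,d=eyes.snapshot('side'); a=p[270:384,150:290,::-1]
w=cv2.imread('pics/w2.png'); 
a=cv2.resize(a,(480,391),interpolation=2); w=cv2.resize(w[60:260,160:400],(320,267)); o=np.zeros((391,800,3),np.uint8);o[:,:480]=a;o[:267,480:]=w
cv2.imwrite('pics/c2.png',o)
E
```

```text
t 9.95 pos [0.4649 0.2786 0.2228] yaw_x 179.44 w 0.0529 F [0.4 0.3 0.3] q6 -1.15
bar 669 [0.46309914 0.27872224 0.09026685] ((0.4645014703273773, 0.2786567211151123), (0.013994681648910046, 0.05012780427932739), 83.9604263305664)
pointer 80
[0.43064922 0.28197349] ((0.4311769902706146, 0.282054603099823), (0.004619903862476349, 0.020068075507879257), 84.30551147460938)
green 46 [0.41534399 0.2832922  0.05129062] ((0.43068140745162964, 0.2766631841659546), (0.006941900122910738, 0.04597165435552597), 65.5092544555664)
```

View pics/c2.png

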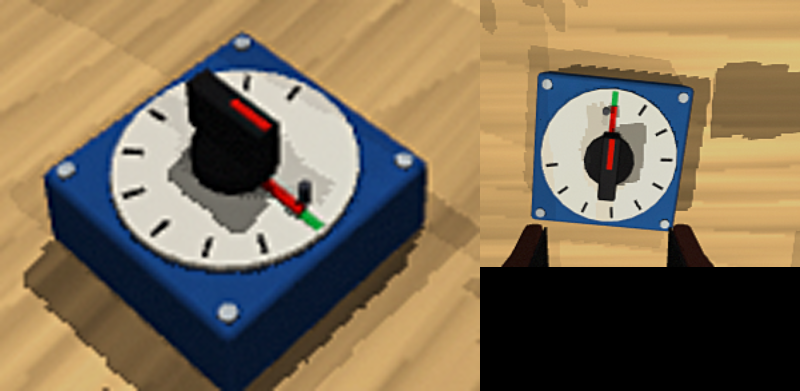

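The pointer lies on the green mark against the pin (knob axis at (615,160) in the composite), so the counter is reset. Next, the rack.

arm_command --deltas "0 0 0 -0.65;0 0 0 -0.65;0 0 0 0"

```text
time_s: 10.35
eef_pos: [0.4639, 0.2782, 0.221]
ee_rot: [0.189, -3.133, 0.002]
ft_force: [-1.1, 0.8, 0.0]
grip_width: 0.0524
grasp_force: 0.0
```

```bash
python3 go.py .536 -.253 .2
```

```text
t 10.35 pos [0.4639 0.2782 0.221 ] yaw_x -173.08 w 0.0524 F [-1.1  0.8  0. ] q6 -1.28
units [ -0.192 -13.399   0.536]
```

arm_command --deltas "0 -0.8 0 0;0 -0.85 0 0;0 -0.85 0 0;0 -0.85 0 0;0 -0.85 0 0;0 -0.85 0 0;0 -0.85 0 0;0 -0.85 0 0"

```text
time_s: 11.15
eef_pos: [0.4966, 0.0093, 0.2217]
ee_rot: [0.185, -3.134, -0.001]
ft_force: [-0.6, -0.2, 0.0]
grip_width: 0.0526
grasp_force: 0.0
```

arm_command --deltas "-0.1 -0.85 0.1 0;-0.1 -0.85 0.1 0;0 -0.85 0.1 0;0 -0.85 0.1 0;0 -0.85 0.1 0;0 -0.85 0 0;0 -0.8 0 0;0 -0.75 0 0"

```text
time_s: 11.95
eef_pos: [0.5365, -0.2537, 0.2013]
ee_rot: [0.185, -3.134, -0.002]
ft_force: [0.2, 0.7, -0.2]
grip_width: 0.0528
grasp_force: 0.0
```

arm_command --deltas "0 0 0 0;0 0 0 0;0 0 0 0"

```text
time_s: 12.25
eef_pos: [0.5364, -0.2513, 0.2018]
ee_rot: [0.188, -3.134, -0.003]
ft_force: [0.1, -0.7, 0.3]
grip_width: 0.0527
grasp_force: 0.0
```

```bash
cat > wb.py <<'E'
from h import *; import sys
from station import eyes
I=eyes.camera_info("wrist"); p,d=eyes.snapshot("wrist"); K,T=I['mtx'],I['extrinsics']
cv2.imwrite(f'pics/{sys.argv[1]}.png',p[:,:,::-1]); np.savez('wrist.npz',p=p,d=d,**I)
om=(p[...,0]>90)&(p[...,1]<p[...,0]*.5)&(p[...,2]<p[...,0]*.25)
for b in blobs(om,60,6000):
    P=cloud(b,d,K,T)
    if len(P)>20 and np.ptp(P[:,2])<.05: print('or',cent(b).round(1),b.sum(),spherefit(P).round(4))
E
python3 go.py; python3 wb.py w3
```

```text
t 12.25 pos [ 0.5364 -0.2513  0.2018] yaw_x -173.14 w 0.0527 F [ 0.1 -0.7  0.3] q6 -2.25
or [253.7 147.8] 776 [ 0.5012 -0.258   0.0344]
or [457.3 199.1] 683 [ 0.5296 -0.0234  0.0343]
or [253.4 209.3] 670 [ 0.5707 -0.2499  0.0345]
```

View pics/w3.png

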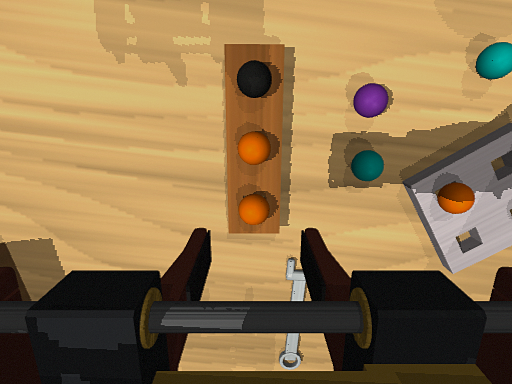

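The wrist view shows the orange balls at (253,148) and (253,209) and the black ball at (254,78). The fits agree with the earlier ones: A (0.5707,-0.2497) and B (0.501,-0.258), both at 34.5 mm height. I'll pick A first.

```bash
python3 go.py .5707 -.2497 .0255
```

```text
t 12.3 pos [ 0.5366 -0.2511  0.2021] yaw_x -173.1 w 0.0529 F [-0.5 -0.8  0.7] q6 -2.25
units [-0.855 -0.073  4.414]
```

arm_command --deltas "-0.4 -0.07 0.6 0;-0.45 0 0.8 0;0 0 0.8 0;0 0 0.7 0;0 0 0.6 0;0 0 0.5 0;0 0 0.2 0;0 0 0.2 0"

```text
time_s: 13.1
eef_pos: [0.5713, -0.2503, 0.0264]
ee_rot: [0.19, -3.136, -0.001]
ft_force: [0.1, 0.6, -0.8]
grip_width: 0.0525
grasp_force: 0.0
```

arm_command --deltas "0 0 0 0;0 0 0 0;0 0 0 0;0 0 0 0;0 0 0 0" --jaw 0.2 --squeeze 10

```text
time_s: 13.6
eef_pos: [0.5713, -0.2501, 0.0277]
ee_rot: [-0.188, 3.135, 0.002]
ft_force: [0.2, 5.2, 3.2]
grip_width: 0.0353
grasp_force: 10.0
```

```bash
python3 go.py .5707 -.2497 .0255;python3 tq.py
```

```text
t 13.6 pos [ 0.5713 -0.2501  0.0277] yaw_x -173.14 w 0.0353 F [0.2 5.2 3.2] q6 -2.22
units [0.014 0.013 0.054]
[ 0.979 -0.155 -0.047] 10.000256225466728
```

arm_command --deltas "0 0 -0.3 0;0 0 -0.6 0;0 0 -0.8 0;0 0 -0.8 0;0 0 0 0;0 0 0 0"

```text
time_s: 14.2
eef_pos: [0.5721, -0.2521, 0.1285]
ee_rot: [-0.188, 3.133, -0.004]
ft_force: [-0.5, -0.2, -0.4]
grip_width: 0.0352
grasp_force: 10.0
```

```bash
python3 go.py .5832 .0191 .08;python3 tq.py
```

```text
t 14.2 pos [ 0.5721 -0.2521  0.1285] yaw_x -173.12 w 0.0352 F [-0.5 -0.2 -0.4] q6 -2.22
units [-1.085  6.7    1.199]
[ 0.047 -0.111 -0.025] 9.999964088201523
```

arm_command --deltas "-0.13 0.5 0 0;-0.13 0.9 0 0;-0.13 1 0 0;-0.13 1 0 0;-0.13 1 0 0;-0.13 1 0 0;-0.15 0.8 0.3 0;-0.15 0.5 0.4 0"

```text
time_s: 15.0
eef_pos: [0.5812, 0.0224, 0.098]
ee_rot: [0.191, -3.135, -0.001]
ft_force: [0.9, -0.3, -1.1]
grip_width: 0.0354
grasp_force: 10.0
```

arm_command --deltas "0 0 0 0;0 0 0 0;0 0 0 0"

```text
time_s: 15.3
eef_pos: [0.582, 0.019, 0.0987]
ee_rot: [0.188, -3.136, 0.001]
ft_force: [-0.2, -0.2, -0.9]
grip_width: 0.0356
grasp_force: 10.0
```

```bash
python3 go.py .5832 .0191 .03; python3 wb.py w4; python3 - <<'E'
from h import *
from station import eyes
a=cv2.imread('pics/w4.png')
o=[cv2.resize(a,(512,384))]
I=eyes.camera_info('side');p,d=eyes.snapshot('side');K,T=I['mtx'],I['extrinsics']
om=(p[...,0]>120)&(p[...,1]<p[...,0]*.5)&(p[...,2]<p[...,0]*.2)
for b in blobs(om,30,900): print('side',cent(b),b.sum(),spherefit(cloud(b,d,K,T)))
s=cv2.resize(p[150:290,220:330,::-1],None,fx=2.6,fy=2.74)
cv2.imwrite('pics/c4.png',np.hstack([o[0],s[:384,:286]]))
E
```

```text
t 15.3 pos [0.582  0.019  0.0987] yaw_x -173.15 w 0.0356 F [-0.2 -0.2 -0.9] q6 -1.78
units [-0.031 -0.     1.717]
or [206.6 136.5] 1678 [ 0.5299 -0.0235  0.0345]
or [334.3 167.1] 1627 [0.5412 0.072  0.0344]
or [255.5 251.5] 2863 [0.5814 0.0179 0.1054]
side [349.39344262 175.36065574] 61 [ 0.49962266 -0.25836142  0.03388343]
side [288.96153846 215.58974359] 78 [ 0.52871769 -0.02383921  0.03366133]
side [260.11111111 237.25925926] 54 [0.53938969 0.07179226 0.03322062]
```

View pics/c4.png

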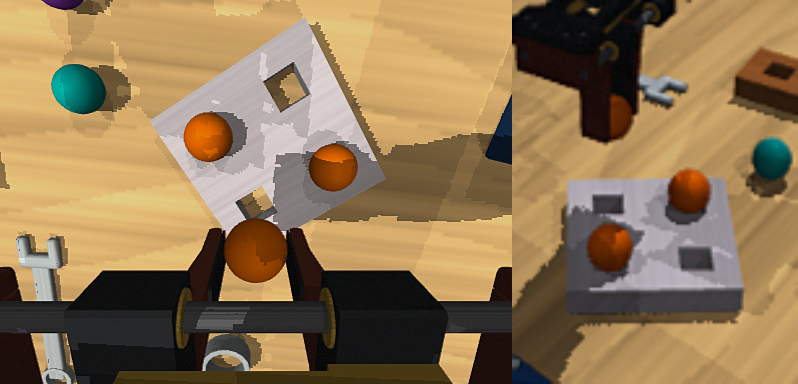

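The held ball sits at (255,251), with its centre 6.7 mm above the TCP, over the far well. The near well is at (287,87). The correction is about +1.9 mm in x and +0.7 mm in y.

```bash
python3 go.py .5839 .0197 .0280
```

```text
t 15.4 pos [0.5823 0.0188 0.0991] yaw_x -173.19 w 0.0352 F [-0.2 -0.6 -0.2] q6 -1.78
units [-0.041  0.018  1.778]
```

arm_command --deltas "-0.04 0.02 0.4 0;0 0 0.5 0;0 0 0.35 0;0 0 0.25 0;0 0 0.15 0;0 0 0.1 0;0 0 0 0;0 0 0 0"

```text
time_s: 16.2
eef_pos: [0.5839, 0.0211, 0.0291]
ee_rot: [-0.189, 3.135, 0.0]
ft_force: [0.6, 0.1, 0.1]
grip_width: 0.0352
grasp_force: 10.0
```

```bash
python3 go.py .5839 .0197 .0280;python3 tq.py
```

```text
t 16.2 pos [0.5839 0.0211 0.0291] yaw_x -173.11 w 0.0352 F [0.6 0.1 0.1] q6 -1.77
units [ 0.003 -0.034  0.027]
[ 0.065 -0.093 -0.015] 9.999990016222
```

Just above the seat; lower the last millimetre and correct y.

arm_command --deltas "0 -0.03 0.03 0;0 0 0 0;0 0 0 0"

```text
time_s: 16.5
eef_pos: [0.5838, 0.0198, 0.0277]
ee_rot: [-0.189, 3.135, -0.0]
ft_force: [0.6, -0.7, 1.0]
grip_width: 0.0352
grasp_force: 10.0
```

```bash
python3 go.py .5839 .0197 .0280;python3 tq.py
```

```text
t 16.5 pos [0.5838 0.0198 0.0277] yaw_x -173.11 w 0.0352 F [ 0.6 -0.7  1. ] q6 -1.78
units [-0.001 -0.003 -0.007]
[ 0.024 -0.184 -0.017] 9.999991804361343
```

arm_command --deltas "0 0 0 0;0 0 0 0;0 0 0 0;0 0 0 0;0 0 0 0" --jaw 0.6

```text
time_s: 17.0
eef_pos: [0.5836, 0.0199, 0.0274]
ee_rot: [0.189, -3.136, -0.0]
ft_force: [0.4, 0.6, -0.7]
grip_width: 0.0526
grasp_force: 0.0
```

arm_command --deltas "0 0 -0.3 0;0 0 -0.6 0;0 0 -0.8 0;0 0 -0.8 0;0 0 -0.8 0;0 0 -0.8 0;0 0 0 0;0 0 0 0"

```text
time_s: 17.8
eef_pos: [0.5841, 0.0198, 0.1928]
ee_rot: [-0.189, 3.134, -0.0]
ft_force: [0.6, 0.5, -0.6]
grip_width: 0.0527
grasp_force: 0.0
```

```bash
python3 wb.py w5; python3 go.py .5010 -.2578 .19
```

```text
or [220.8 125.6] 838 [ 0.5299 -0.0235  0.0344]
or [310.4 147.8] 836 [0.5411 0.0721 0.0344]
or [255.2 180.7] 733 [0.5833 0.0187 0.0345]
t 17.85 pos [0.5831 0.0199 0.1915] yaw_x -173.12 w 0.0528 F [-0.5 -0.9  0.7] q6 -1.78
units [ 2.87  -6.646  0.036]
```

The ball is seated at (0.5833, 0.0187, 0.0345), exactly in the well. Now ball B.

arm_command --deltas "0.3 -0.6 0 0;0.4 -0.9 0 0;0.4 -0.95 0 0;0.4 -0.95 0 0;0.4 -0.95 0 0;0.4 -0.95 0 0;0.35 -0.85 0 0;0.22 -0.5 0 0"

```text
time_s: 18.65
eef_pos: [0.4996, -0.2599, 0.1897]
ee_rot: [0.186, -3.133, -0.002]
ft_force: [0.1, -0.7, -0.3]
grip_width: 0.0526
grasp_force: 0.0
```

arm_command --deltas "0 0 0 0;0 0 0 0;0 0 0 0"

```text
time_s: 18.95
eef_pos: [0.5012, -0.2565, 0.1906]
ee_rot: [0.19, -3.135, -0.003]
ft_force: [-0.5, -0.5, -0.5]
grip_width: 0.0529
grasp_force: 0.0
```

```bash
python3 wb.py w6; python3 go.py .5010 -.2580 .0255
```

```text
or [254.6 182.3] 768 [ 0.5012 -0.2581  0.0344]
or [457.1 231. ] 791 [ 0.5295 -0.0233  0.0345]
or [477.8 277.4] 752 [0.5829 0.0189 0.0344]
t 19.0 pos [ 0.5014 -0.2565  0.1909] yaw_x -173.04 w 0.0526 F [-0.1 -0.4  0.4] q6 -2.29
units [ 0.012 -0.042  4.134]
```

arm_command --deltas "0 -0.04 0.6 0;0 0 0.8 0;0 0 0.8 0;0 0 0.6 0;0 0 0.5 0;0 0 0.4 0;0 0 0.25 0;0 0 0.15 0"

```text
time_s: 19.8
eef_pos: [0.5017, -0.2585, 0.0267]
ee_rot: [0.191, -3.135, -0.001]
ft_force: [-0.0, 0.5, -0.0]
grip_width: 0.0524
grasp_force: 0.0
```

arm_command --deltas "0 0 0 0;0 0 0 0;0 0 0 0;0 0 0 0;0 0 0 0" --jaw 0.2

```text
time_s: 20.3
eef_pos: [0.5015, -0.2582, 0.0282]
ee_rot: [0.188, -3.136, -0.003]
ft_force: [-0.1, 5.2, 2.7]
grip_width: 0.0351
grasp_force: 10.0
```

arm_command --deltas "0 0 -0.3 0;0 0 -0.6 0;0 0 -0.8 0;0 0 -0.8 0;0 0 0 0;0 0 0 0"

```text
time_s: 20.9
eef_pos: [0.5025, -0.2604, 0.1292]
ee_rot: [-0.188, 3.133, -0.004]
ft_force: [0.0, -0.6, -0.8]
grip_width: 0.0354
grasp_force: 10.0
```

```bash
python3 go.py .4885 .0308 .1;python3 tq.py
```

```text
t 20.9 pos [ 0.5025 -0.2604  0.1292] yaw_x -173.12 w 0.0354 F [ 0.  -0.6 -0.8] q6 -2.29
units [-0.522  7.271  0.714]
[ 0.057 -0.117 -0.001] 9.999985992908478
```

arm_command --deltas "-0.06 0.5 0 0;-0.06 0.9 0 0;-0.06 1 0 0;-0.06 1 0 0;-0.06 1 0 0;-0.06 1 0 0;-0.06 1 0.3 0;-0.1 0.87 0.4 0"

```text
time_s: 21.7
eef_pos: [0.4866, 0.0333, 0.0989]
ee_rot: [0.189, -3.136, -0.0]
ft_force: [0.6, -0.0, 0.6]
grip_width: 0.0353
grasp_force: 10.0
```

arm_command --deltas "0 0 0 0;0 0 0 0;0 0 0 0"

```text
time_s: 22.0
eef_pos: [0.4876, 0.0307, 0.0994]
ee_rot: [0.188, -3.136, 0.001]
ft_force: [0.4, -0.0, -0.4]
grip_width: 0.0353
grasp_force: 10.0
```

```bash
python3 wb.py w7; python3 go.py .4885 .0308 .0285;python3 tq.py
```

```text
or [227.9 297.7] 111 [0.5834 0.0187 0.0344]
t 22.05 pos [0.4879 0.0305 0.0996] yaw_x -173.17 w 0.035 F [ 0.4  0.1 -0.8] q6 -1.77
units [-0.016  0.005  1.777]
[ 0.049 -0.135 -0.027] 9.999881833791733
```

```bash
python3 - <<'E'
from h import *
p,d,K,T=load('wrist')
om=(p[...,0]>90)&(p[...,1]<p[...,0]*.5)&(p[...,2]<p[...,0]*.25)
P=cloud(om,d,K,T)
print(spherefit(P[(P[:,2]>.08)]))
for c in((.5412,.072),(.5299,-.0235)):
    Q=P[(np.hypot(*(P[:,:2]-c).T)<.022)&(P[:,2]<.06)]; print(len(Q),spherefit(Q) if len(Q)>20 else 0)
E
```

```text
[0.4872471  0.02964603 0.10558321]
255 [0.54101468 0.07243091 0.03479571]
1033 [ 0.52997625 -0.0234142   0.03445679]
```

arm_command --deltas "-0.01 0.01 0.4 0;0 0 0.5 0;0 0 0.35 0;0 0 0.25 0;0 0 0.15 0;0 0 0.1 0;0 0 0 0;0 0 0 0"

```text
time_s: 22.85
eef_pos: [0.4882, 0.032, 0.0298]
ee_rot: [-0.189, 3.135, 0.0]
ft_force: [-0.4, -0.2, 0.7]
grip_width: 0.0357
grasp_force: 10.0
```

```bash
python3 go.py .4884 .0308 .0283;python3 tq.py
```

```text
t 22.85 pos [0.4882 0.032  0.0298] yaw_x -173.12 w 0.0357 F [-0.4 -0.2  0.7] q6 -1.77
units [-0.001 -0.03   0.038]
[ 0.038 -0.148  0.015] 9.999913573265076
```

arm_command --deltas "0 -0.03 0.04 0;0 0 0 0;0 0 0 0"

```text
time_s: 23.15
eef_pos: [0.4883, 0.0309, 0.0281]
ee_rot: [-0.189, 3.135, 0.0]
ft_force: [-0.0, 0.0, 0.2]
grip_width: 0.0354
grasp_force: 10.0
```

arm_command --deltas "0 0 0 0;0 0 0 0;0 0 0 0;0 0 0 0;0 0 0 0" --jaw 0.6

```text
time_s: 23.65
eef_pos: [0.488, 0.0309, 0.0279]
ee_rot: [0.189, -3.136, -0.0]
ft_force: [-0.7, 0.4, -0.6]
grip_width: 0.0527
grasp_force: 0.0
```

arm_command --deltas "0 0 -0.3 0;0 0 -0.6 0;0 0 -0.8 0;0 0 -0.8 0;0 0 -0.8 0;0 0 -0.8 0;0 0 0 0;0 0 0 0"

```text
time_s: 24.45
eef_pos: [0.4884, 0.0309, 0.193]
ee_rot: [-0.189, 3.134, -0.0]
ft_force: [-0.8, 0.3, -0.7]
grip_width: 0.0525
grasp_force: 0.0
```

```bash
python3 go.py; python3 wb.py w8; python3 - <<'E'
from station import eyes
import cv2
p,d=eyes.snapshot('side'); cv2.imwrite('pics/s9.png',p[:,:,::-1])
E
```

```text
t 24.45 pos [0.4884 0.0309 0.193 ] yaw_x -173.11 w 0.0525 F [-0.8  0.3 -0.7] q6 -1.77
or [255.6 180.7] 736 [0.4879 0.0299 0.0344]
or [203.4 211.7] 680 [ 0.5299 -0.0234  0.0344]
or [286.2 230.3] 649 [0.5412 0.0722 0.0345]
or [235.9 258.6] 620 [0.5833 0.0188 0.0344]
```

View pics/s9.png

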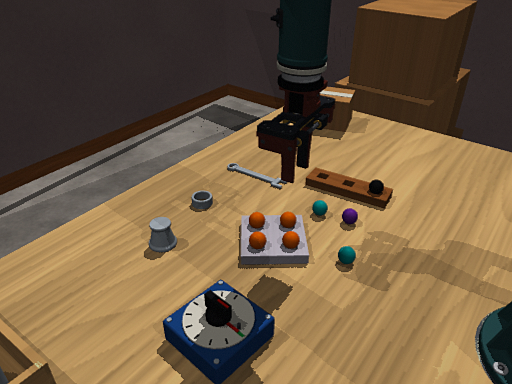

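The side view shows all four balls seated in the carrier around (273,230). The black ball is still in the rack at (376,187), the pointer is at zero at (238,332), and the other fittings have not moved.

```bash
python3 -c "
from station import arm;print(arm.job_done())"
```

```text
the job is handed in; nothing more can be done
None
```

The job is handed in: the knob was turned home to the zero stop first, then both orange balls were set down and released in the two empty wells, about 24 s in, with everything else left in place.

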